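# Pack the green format set into the changeover tray

### The job

Pack the four green format parts into the grey changeover tray, setting each one down upright (not dropping it) in the middle of the white pad that carries its own black outline; the bracket goes in last. When the other three are in place, set the bracket on its foot, let go of it, then press down on its top with the fingertips to check that it does not rock. Leave the blue roller and the blue bracket, which belong to another set, where they are.

Things in the scene. Friction and masses are not known exactly. Their poses are not given: they have to be found in the camera images.
- roller: Green painted upright guide roller: flange 48 mm diameter, 8 mm high, then a drum 36 mm diameter up to 50 mm, steel pin 14 mm diameter on top up to 60 mm. Origin: centre of its underside, z up. Grip the drum, about 30 mm up; 160 g.
- block: Green painted stepped stop block, 60 (x) x 30 (y) mm, 20 mm high over its whole length and 38 mm high from x = -30 to x = +2 mm; a dark screw head on the low step. Grip it across y (30 mm) on the high part, at x about -10 mm, 25 mm up; 150 g. Origin: centre of its underside, z up.
- post: Green painted square guide post, 34 x 34 mm, 48 mm high, with a steel pin 10 mm diameter on top up to 58 mm. Grip it across its flats, about 30 mm up; 150 g. Origin: centre of its underside, z up, x and y square to the flats.
- bracket: Green cast bracket on a T-shaped foot 10 mm thick: crossbar x -26 to -6 mm, y +-26 mm; stem to x = 26 mm, 20 mm wide. Upright plate on the crossbar, x -24 to -8 mm, y +-22 mm, flat top at 55 mm; rib 8 mm wide on its +x side, 31 mm high. Grip the plate across y at x = -16 mm, 40 mm up; 220 g. Press on the plate's top. Origin: middle of the foot's underside; z up, x towards the stem's end.
- pad_roller: White pad with a black round disc, 52 mm diameter. Fixed; 102 mm square, inside 96 mm. Origin: centre of underside, 6 mm above the table; z up, x and y along its edges. Floor 4 mm, rim 10 mm above the origin. Only the part's centre counts, any turn about the vertical will do. The 4 pads lie 2 x 2, edge to edge, in a fixed grey tray 222 mm square, walls 18 mm above the table.
- pad_block: White pad with a black rectangle, 66 x 34 mm. Fixed; 102 mm square, inside 96 mm. Origin: centre of underside, 6 mm above the table; z up, x and y along its edges. Floor 4 mm, rim 10 mm above the origin. Only the part's centre counts, any turn about the vertical will do. The 4 pads lie 2 x 2, edge to edge, in a fixed grey tray 222 mm square, walls 18 mm above the table.
- pad_post: White pad with a black small square, 38 x 38 mm. Fixed; 102 mm square, inside 96 mm. Origin: centre of underside, 6 mm above the table; z up, x and y along its edges. Floor 4 mm, rim 10 mm above the origin. Only the part's centre counts, any turn about the vertical will do. The 4 pads lie 2 x 2, edge to edge, in a fixed grey tray 222 mm square, walls 18 mm above the table.
- pad_bracket: White pad with a black T shape, 58 x 56 mm. Fixed; 102 mm square, inside 96 mm. Origin: centre of underside, 6 mm above the table; z up, x and y along its edges. Floor 4 mm, rim 10 mm above the origin. Only the part's centre counts, any turn about the vertical will do. The 4 pads lie 2 x 2, edge to edge, in a fixed grey tray 222 mm square, walls 18 mm above the table.
- blue_roller: Blue painted upright guide roller: flange 48 mm diameter, 8 mm high, then a drum 36 mm diameter up to 50 mm, steel pin 14 mm diameter on top up to 60 mm. Origin: centre of its underside, z up. Same shape as the green one. Not to be moved.
- blue_bracket: Blue cast bracket on a T-shaped foot 10 mm thick: crossbar x -26 to -6 mm, y +-26 mm; stem to x = 26 mm, 20 mm wide. Upright plate on the crossbar, x -24 to -8 mm, y +-22 mm, flat top at 55 mm; rib 8 mm wide on its +x side, 31 mm high. Same shape as the green one. Not to be moved. Origin: middle of the foot's underside; z up, x towards the stem's end.
There are look-alikes about, which are no part of the job. What is shaped like the block but pink is not meant. Leave any yellow look-alike of the roller alone.

How it is judged (in metres and radians):
On the way, in this order (a step that is already met when the one before it is completed fails the run):
1. roller, block and post stand released on their pads, the bracket not yet on its pad (horizontal distance between roller and pad_roller below 0.014 m and angle between each of roller, block, post's own z axis and vertical below 0.06 rad and z of roller in the frame of pad_roller below 0.008 m and contact force between the fingers and roller below 0.1 N and linear speed of each of roller, block, post below 0.02 m/s and angular speed of each of roller, block, post below 0.2 rad/s and horizontal distance between block and pad_block below 0.014 m and z of block in the frame of pad_block below 0.008 m and contact force between the fingers and block below 0.1 N and horizontal distance between post and pad_post below 0.014 m and z of post in the frame of pad_post below 0.008 m and contact force between the fingers and post below 0.1 N and horizontal distance between bracket and pad_bracket above 0.03 m), for 0.2 s.
2. the bracket stands on its foot on its pad, released (horizontal distance between bracket and pad_bracket below 0.014 m and angle between bracket's own z axis and vertical below 0.06 rad and z of bracket in the frame of pad_bracket below 0.008 m and contact force between the fingers and bracket below 0.1 N and linear speed of bracket below 0.02 m/s and angular speed of bracket below 0.2 rad/s), for 0.2 s.
3. the fingertips press on the bracket's top from above with more than 1.5 N, and it does not rock (horizontal distance between bracket and pad_bracket below 0.014 m and angle between bracket's own z axis and vertical below 0.06 rad and z of bracket in the frame of pad_bracket below 0.008 m and contact force between the fingers and bracket above 1.5 N and z of the grasp point in the frame of bracket above 0.062 m and angular speed of bracket below 0.5 rad/s), for 0.06 s.
At the end, for the whole second after the job is handed in: Each green part stands upright (within 0.06 rad) on the floor of its own pad, its origin within 14 mm of the pad's centre seen from above, released and at rest; the blue roller and the blue bracket are within 15 mm of where they started (all of step 2 and horizontal distance between roller and pad_roller below 0.014 m and angle between each of roller, block, post's own z axis and vertical below 0.06 rad and z of roller in the frame of pad_roller below 0.008 m and contact force between the fingers and roller below 0.1 N and linear speed of each of roller, block, post below 0.02 m/s and angular speed of each of roller, block, post below 0.2 rad/s and horizontal distance between block and pad_block below 0.014 m and z of block in the frame of pad_block below 0.008 m and contact force between the fingers and block below 0.1 N and horizontal distance between post and pad_post below 0.014 m and z of post in the frame of pad_post below 0.008 m and contact force between the fingers and post below 0.1 N and distance of each of blue_roller, blue_bracket from where it was at the start of the episode below 0.015 m); the robot touches nothing.
It fails at once if a blue part is moved by more than 15 mm (distance of any of blue_roller, blue_bracket from where it was at the start of the episode above 0.015 m).
It fails at once if a green part is dropped: it falls untouched by the fingers faster than 0.7 m/s (about 25 mm of fall) ((contact force between the fingers and roller below 0.05 N and linear speed of roller above 0.7 m/s) or (contact force between the fingers and block below 0.05 N and linear speed of block above 0.7 m/s) or (contact force between the fingers and post below 0.05 N and linear speed of post above 0.7 m/s) or (contact force between the fingers and bracket below 0.05 N and linear speed of bracket above 0.7 m/s)).
It also fails if it takes over 107 s, if anything falls off the work surface, if the arm or the gripper's body presses on something with over 40 N, if the wrist force passes 120 N, or if a joint passes its speed limit or range.

### The arm

A 6-joint arm with a two-finger parallel gripper is mounted at the origin on the work surface. World frame = base frame: x ahead of the robot, y to its left, z up, the work surface at z = 0. Lengths are in mm, angles in degrees, forces in N, time in s.
With the tool pointing down it reaches from about 350 to 850 mm from the base axis. Payload 8.1 kg.
Tool frame: the origin (TCP) lies between the finger pads; the fingertips stand ahead of it and the grasp point (between the pads) lies 2 mm behind it (nose_length is the z of the fingertips in the tool frame, in mm); z points along the fingers, y is the direction in which the jaws open and shut (so a half turn about z gives the same grasp; the last joint's range is limited). The gripper opens to 85 mm and grips with 20 to 120 N. Pads are 22 mm wide; open, the fingers measure 114 mm over their backs; the gripper's body (76 mm by 85 mm) begins 54 mm behind the grasp point. The pads swing forward as they close: fully open they stand 13 mm farther back than shut.
Start: joints at [-75.997, 7.471, 85.268, -0, 87.261, -4.893], TCP at [194.332, -567.662, 248.292] pointing down, gripper open.
Joint ranges: [-169.43, 169.43], [-51.17, 129.36], [1.28, 143.12], [-76.62, 256.62], [0, 156.53], [-152.29, 152.29]. Speed limits (degrees/s): [136.94, 136.94, 159.86, 180, 180, 180].

### API

Orientations are given as [roll, pitch, yaw] about the fixed x, y, z axes, in that order (R = Rz(yaw) Ry(pitch) Rx(roll)).
In Python, from bench import * gives the robot as it stands.
- The arm moves only by the tool jog_arm, never from a script. Its argument "plan" is a list of rows, each a list of 3 entries, a list of its own where there are three numbers: the turn, a rotation vector about the tool's x, y, z in degrees, then the shift along the tool's x, y, z in m, then the gripper's target within -1 to 1 (fully open at 1, half-way at 0, shut at -1). A call has 1 to 12 rows; each row is the pose to reach, as a shift and turn from the pose commanded when the call began, along the tool's axes at that moment; what a row does not reach only later rows make up. A row lasts 1/8 s, in which the tool goes at most 62.5 mm and 10.7 degrees, less where a joint would pass 70% of its speed; a pose out of reach is approached as far as the arm can. A call with a gripper value outside its range is refused whole. The fingers move at their own pace and stop on an object; "force" is the grip in N (left out, the last holds). Time passes only in rows, so rows that repeat a pose let the fingers close. It gives the time, the measured TCP pose, the force and the opening at its end, in the units of the state.
- sense(): the state, without advancing time (a new reading comes with each control period).
- snapshot(name): name is "scene" or "top" or "wrist"; returns (picture, depth): 480x640x3 uint8, blue, green, red; 480x640 float32, mm along the optical axis (not along the pixel's ray), 0 where there is no reading.
- camera_info(name): a dict with "fov_y" (degrees; the focal length in pixels is half the picture's height over the tangent of half this angle, whatever the lens; pixels are square), "cx", "cy" (the principal point, pixels), "origin" and "orientation" of the camera in the world. Camera axes: x right, y down, z forward; pixel columns grow to the right and rows downward; lengths in mm; the calibration is good to about 2 mm. The wrist camera is an equidistant fisheye: a pixel r from the principal point sees the ray r / f radians off the axis. A picture is of the moment at which its call begins: read the wrist's pose just before it. camera_info takes no time and is no camera call; for the wrist camera it gives the pose at the moment of the call.
- hand_in(): hands the job in, once; it reports no verdict.
The state is a dict: "time": time; "joint_pos": joint angles; "qd": joint speeds; "joint_efforts": joint torques, N m; "tool_pos": TCP position; "tcp_rot": TCP orientation; "ft_force": force on the tool from outside, world axes, zero at the start; "wrist_torque": the same for the moment, N m; "finger_gap": finger opening in mm.
Only numpy, scipy, OpenCV 4.12 (cv2) and the standard library are available. Lean on these libraries where they do the work, as an engineer would, in place of code of your own. Each camera call takes 0.05 s, during which the arm holds its last target.

## Working session

There is one attempt and no reset: what is moved stays moved. The work goes in short steps, Python scripts to look and compute and a tool call to move; the robot and the scene stay as the last step left them, time stands still between calls to the robot, and variables do not carry over. Pictures are saved under pics/ and viewed, and the job is handed in when it is done.

Besides the shell and the picture viewer there is one more tool, called after "Emit:" as name(argument=value, ...), one argument or row to a line, values as JSON. jog_arm: Moves the arm, as the interface text tells. Its arguments: {"type":"object","properties":{"plan":{"type":"array","items":{"type":"array"}},"force":{"type":"number"}},"required":["plan"]}

```bash
ls; mkdir -p pics
python3 - <<'E'
from bench import *
import cv2
print(sense())
for n in("scene","top","wrist"):
    c=camera_info(n);print(n,c)
    p,d=snapshot(n);cv2.imwrite(f"pics/{n}0.png",p)
    import numpy as np; np.save(f"pics/{n}0.npy",d)
E
```

```text
pics
{'time': 0.0, 'joint_pos': array([-7.59985428e+01,  7.51508717e+00,  8.53281617e+01, -1.23051500e-03,
        8.72621260e+01, -4.89238167e+00]), 'qd': array([-0.01177729, -0.04800625,  0.01264969,  0.08404899,  0.01675898,
        0.01606799]), 'joint_efforts': array([-1.99530332e-03, -5.69402111e+01, -5.00554812e+01, -1.80271982e-04,
        1.48454594e-02,  2.64481292e-05]), 'tool_pos': array([ 194.18557075, -567.16527897,  247.25533639]), 'tcp_rot': array([-1.79894904e+02, -7.76231071e-03,  1.88938917e+01]), 'ft_force': array([-0.43424227,  0.52830986, -0.18640049]), 'wrist_torque': array([0.04076584, 0.00540461, 0.01955135]), 'finger_gap': 85.36475560699755}
scene {'fov_y': 45.217579279406046, 'cx': 320.27193294932016, 'cy': 241.5957233545616, 'origin': array([953.49628648, 835.18321462, 687.43507207]), 'orientation': array([-124.05229848,   -0.71003108,  153.11037468])}
top {'fov_y': 46.0125175110556, 'cx': 326.5571467277299, 'cy': 242.24813362219604, 'origin': array([ 345.86730238,  -14.64400956, 1181.2060418 ]), 'orientation': array([-171.25197393,    0.80200416,  -91.37002695])}
wrist {'fov_y': 65.70646984690485, 'cx': 320.17295344168946, 'cy': 241.1482226599968, 'origin': array([ 268.36089433, -541.49431697,  372.79834496]), 'orientation': array([ 1.62009254e+02,  6.23677034e-02, -7.11950594e+01])}
```

View pics/top0.png

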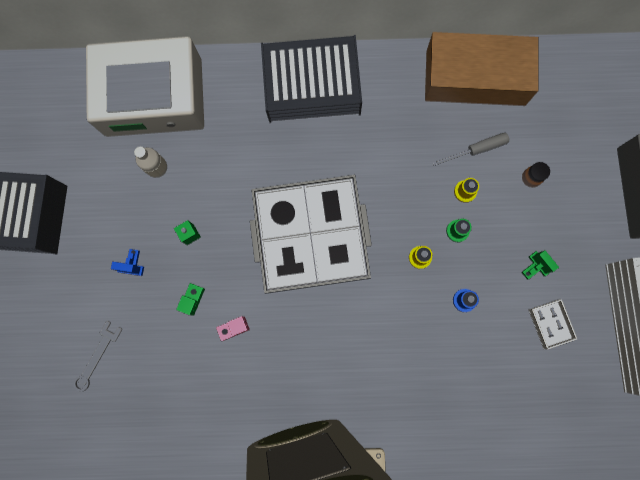

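View pics/scene0.png

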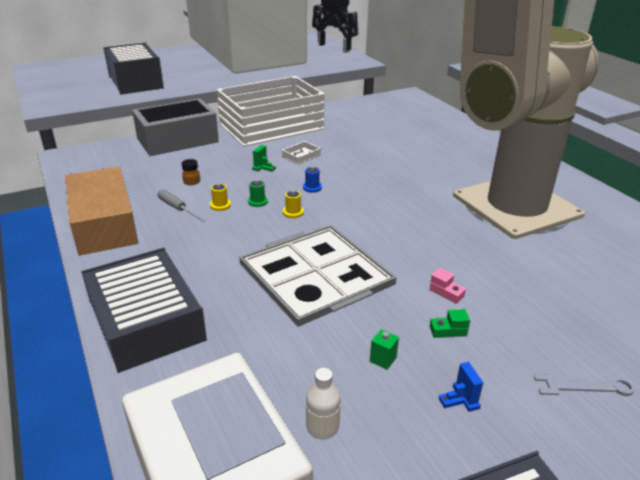

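View pics/wrist0.png

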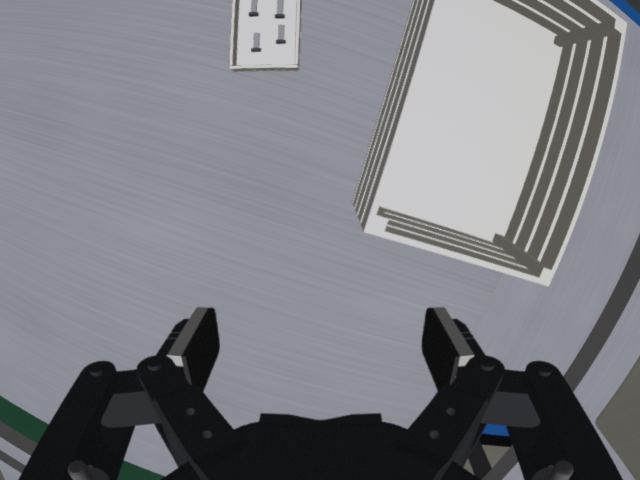

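```bash
cat > h.py <<'E'
from bench import *
import numpy as np, cv2, bench
from scipy.spatial.transform import Rotation as R
def cloud(name,d,c=None,uv=None):
    c=c or camera_info(name)
    f=240/np.tan(np.radians(c['fov_y'])/2)
    v,u=np.mgrid[0:480,0:640].astype(float)
    x=(u-c['cx'])/f;y=(v-c['cy'])/f
    if name=='wrist':
        th=np.hypot(x,y);k=np.where(th>1e-9,np.tan(np.minimum(th,1.5))/np.maximum(th,1e-9),1);x=x*k;y=y*k
    P=np.stack([x*d,y*d,d],-1)
    M=R.from_euler('xyz',c['orientation'],degrees=True).as_matrix()
    return P@M.T+c['origin']
def green(p):
    h=cv2.cvtColor(p,cv2.COLOR_BGR2HSV);return (h[...,0]>50)&(h[...,0]<75)&(h[...,1]>150)&(h[...,2]>50)
E
python3 - <<'E'
from h import *
import bench
print([ (a,getattr(bench,a)) for a in dir(bench) if not a.startswith('__') and 'n' in a][:20])
for n in('top','scene'):
    p=cv2.imread(f'pics/{n}0.png');d=np.load(f'pics/{n}0.npy');P=cloud(n,d)
    h=cv2.cvtColor(p,cv2.COLOR_BGR2HSV)
    masks={'green':green(p),'blue':(h[...,0]>105)&(h[...,0]<125)&(h[...,1]>180),'yellow':(h[...,0]>22)&(h[...,0]<35)&(h[...,1]>150)}
    for k,m in masks.items():
        nn,l,s,ce=cv2.connectedComponentsWithStats(m.astype(np.uint8))
        for i in range(1,nn):
            if s[i,4]<80:continue
            q=P[(l==i)&(d>0)]; 
            if len(q)==0: continue
            print(n,k,s[i,4],ce[i].round(),'min',np.percentile(q,2,0).round(),'max',np.percentile(q,98,0).round())
    # table height
    for (u,v) in [(400,350),(230,270),(500,350)] if n=='top' else [(200,250),(450,250)]: print(P[v,u].round(1))
p=cv2.imread('pics/top0.png')
a=cv2.resize(p[170:330,400:600],(800,640),interpolation=cv2.INTER_CUBIC)[:600];cv2.imwrite('pics/zr.png',a)
a=cv2.resize(p[200:350,100:260],(640,600),interpolation=cv2.INTER_CUBIC);cv2.imwrite('pics/zl.png',a)
p=cv2.imread('pics/scene0.png')
a=cv2.resize(p[130:230,190:350],(800,500),interpolation=cv2.INTER_CUBIC);cv2.imwrite('pics/zs.png',a)
E
```

```text
[('PlanningError', <class 'bench.PlanningError'>), ('camera_info', <function make.<locals>.<lambda> at 0x7f711fdf4860>), ('hand_in', <function connect.<locals>.done at 0x7f711fd6f920>), ('nose_length', 17.0), ('sense', <function make.<locals>.<lambda> at 0x7f711fdf47c0>), ('snapshot', <function make.<locals>.drawn_camera at 0x7f711fdf42c0>)]
top green 221 [457. 231.] min [ 524. -295.    4.] max [ 565. -256.   54.]
top green 254 [185. 231.] min [532. 267.  41.] max [570. 306.  53.]
top green 235 [534. 267.] min [ 443. -452.    6.] max [ 493. -410.   34.]
top green 168 [548. 260.] min [ 454. -460.   51.] max [ 489. -429.   60.]
top green 442 [190. 299.] min [385. 258.  13.] max [443. 299.  43.]
top blue 415 [129. 264.] min [470. 385.   7.] max [518. 429.  59.]
top blue 229 [462. 301.] min [ 379. -298.    5.] max [ 420. -262.   52.]
top yellow 310 [465. 191.] min [ 608. -318.    4.] max [ 649. -278.   54.]
top yellow 271 [419. 258.] min [ 469. -217.    4.] max [ 511. -174.   53.]
[ 300.6 -147.7    0. ]
[4.742e+02 2.020e+02 3.000e-01]
[ 295.8 -351.5    1.3]
scene green 316 [261. 159.] min [ 453. -455.    6.] max [ 491. -413.   57.]
scene green 300 [257. 196.] min [ 530. -284.    5.] max [ 565. -258.   52.]
scene green 780 [451. 324.] min [389. 260.   5.] max [444. 300.  40.]
scene green 711 [383. 349.] min [535. 273.   5.] max [571. 307.  51.]
scene blue 261 [312. 182.] min [ 386. -291.    6.] max [ 418. -264.   51.]
scene blue 18486 [ 48. 357.] min [ 1027. -1836.  -756.] max [1231. -317. -740.]
scene blue 1079 [465. 389.] min [475. 390.   6.] max [519. 433.  57.]
scene yellow 331 [219. 199.] min [ 612. -308.    5.] max [ 651. -279.   52.]
scene yellow 341 [293. 207.] min [ 474. -208.    4.] max [ 511. -177.   51.]
[ 7.247e+02 -1.495e+02 -1.000e-01]
[255.3  78.3  -0. ]
```

View pics/zr.png

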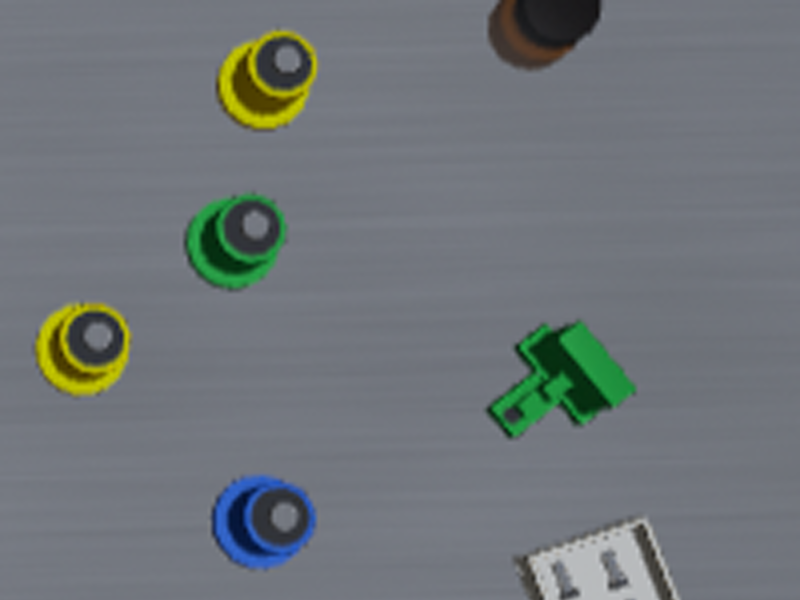

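View pics/zl.png

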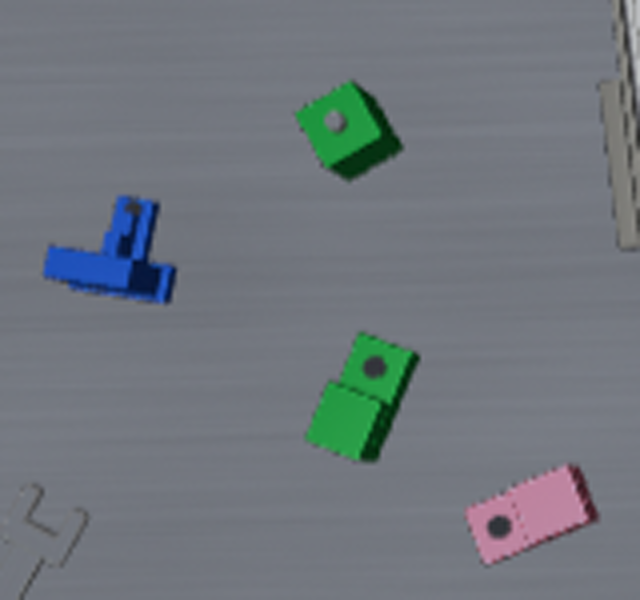

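View pics/zs.png

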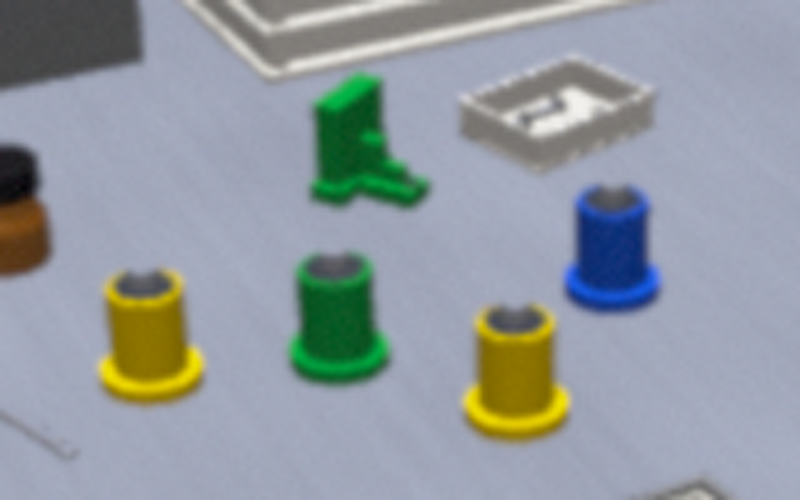

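```bash
cat > fit.py <<'E'
from h import *
from scipy.optimize import minimize
def box(x0,x1,y0,y1,z0,z1): return np.array([[x,y,z] for x in(x0,x1) for y in(y0,y1) for z in(z0,z1)],float)
def cyl(r,z0,z1):
    a=np.linspace(0,2*np.pi,32,endpoint=False);return np.vstack([np.c_[r*np.cos(a),r*np.sin(a),np.full(32,z)] for z in(z0,z1)])
M={'roller':[cyl(24,0,8),cyl(18,8,50),cyl(7,50,60)],
'block':[box(-30,30,-15,15,0,20),box(-30,2,-15,15,0,38)],
'post':[box(-17,17,-17,17,0,48),cyl(5,48,58)],
'bracket':[box(-26,-6,-26,26,0,10),box(-6,26,-10,10,0,10),box(-24,-8,-22,22,10,55),box(-8,10,-4,4,10,31)]}
def proj(X,c):
    Rm=R.from_euler('xyz',c['orientation'],degrees=True).as_matrix()
    q=(X-c['origin'])@Rm; f=240/np.tan(np.radians(c['fov_y'])/2)
    if True: return np.c_[c['cx']+f*q[:,0]/q[:,2], c['cy']+f*q[:,1]/q[:,2]]
S=4
def render(name,p,c,roi,z0=0):
    u0,v0,w,h=roi; im=np.zeros((h*S,w*S),np.uint8)
    Rz=R.from_euler('z',p[2],degrees=True).as_matrix()
    for part in M[name]:
        uv=proj(part@Rz.T+[p[0],p[1],z0],c)
        uv=((uv-[u0,v0]+0.5)*S-0.5)
        cv2.fillConvexPoly(im,cv2.convexHull((uv*16).round().astype(np.int32)),255,shift=4)
    return cv2.resize(im,(w,h),interpolation=cv2.INTER_AREA)/255.
def fit(name,g,views,z0=0):
    # views: list of (camname,c,mask)
    data=[]
    for n,c,m in views:
        uv=proj(np.array([[g[0],g[1],25+z0]]),c)[0].round().astype(int)
        roi=(uv[0]-45,uv[1]-45,90,90)
        data.append((c,roi,m[roi[1]:roi[1]+90,roi[0]:roi[0]+90].astype(float)))
    def cost(p): return sum(np.abs(render(name,p,c,roi,z0)-m).sum()/m.sum() for c,roi,m in data)
    best=None
    yaws=[0] if name=='roller' else range(-180,180,20) if name!='post' else range(0,90,15)
    for y in yaws:
        r=minimize(cost,[g[0],g[1],y],method='Nelder-Mead',options=dict(initial_simplex=[[g[0],g[1],y],[g[0]+6,g[1],y],[g[0],g[1]+6,y],[g[0],g[1],y+8]],xatol=.05,fatol=1e-4))
        if best is None or r.fun<best.fun:best=r
    return best.x,best.fun
E
python3 - <<'E'
from fit import *
G={'roller':(545,-275),'block':(415,279),'post':(552,289),'bracket':(470,-437)}
V={}
for n in('top','scene'):
    p=cv2.imread(f'pics/{n}0.png');d=np.load(f'pics/{n}0.npy');c=camera_info(n);P=cloud(n,d,c)
    V[n]=(c,P,p)
for k,g in G.items():
    vs=[]
    for n,(c,P,p) in V.items():
        m=(np.hypot(P[...,0]-g[0],P[...,1]-g[1])<55)&((P[...,2]>5)|green(p))
        vs.append((n,c,m))
    for s in([vs[0]],[vs[1]],vs):
        x,f=fit(k,g,s);print(k,[v[0] for v in s],x.round(1),round(f,3))
# pads
c,P,p=V['top']; gr=cv2.cvtColor(p,cv2.COLOR_BGR2GRAY)
f=240/np.tan(np.radians(c['fov_y'])/2);Rm=R.from_euler('xyz',c['orientation'],degrees=True).as_matrix()
def onz(u,v,z):
    r=Rm@np.array([(u-c['cx'])/f,(v-c['cy'])/f,1]);return c['origin']+r*(z-c['origin'][2])/r[2]
m=np.zeros_like(gr);m[185:285,260:365]=(gr[185:285,260:365]<70)
nn,l,s,ce=cv2.connectedComponentsWithStats(m)
for i in range(1,nn):
    if s[i,4]<100:continue
    co=cv2.minAreaRect(np.argwhere(l==i)[:,::-1].astype(np.float32))
    # depth
    print(s[i],ce[i].round(1),onz(*ce[i],10).round(1),'rect',onz(*co[0],10).round(1),co, P[l==i].mean(0).round(1))
np.set_printoptions(suppress=True)
E
```

```text
roller ['top'] [ 544.9 -279.4    3.5] 0.155
roller ['scene'] [ 542.  -286.1    7.1] 0.102
roller ['top', 'scene'] [ 544.6 -280.1    3.5] 0.321
block ['top'] [414.7 280.2 -22.3] 0.156
block ['scene'] [410.9 275.  -25.9] 0.091
block ['top', 'scene'] [414.  279.  -21.6] 0.371
post ['top'] [552.2 287.8  31.2] 0.204
post ['scene'] [548.8 282.9  33.8] 0.085
post ['top', 'scene'] [551.2 286.4 123. ] 0.368
bracket ['top'] [ 461.5 -432.7  126.1] 0.122
bracket ['scene'] [ 457.7 -442.   127.7] 0.154
bracket ['top', 'scene'] [ 461.3 -433.6  126.6] 0.355
[322 190  19  32 455] [331.1 205.5] [604.9 -14.1  10. ] rect [604.9 -14.1  10. ] ((331.0977783203125, 205.48533630371094), (29.569198608398438, 15.377960205078125), 81.46923065185547) [604.7 -14.1  11.2]
[271 201  24  23 430] [282.5 212.3] [593.   89.2  10. ] rect [593.6  89.1  10. ] ((282.5, 212.0), (22.0, 23.0), 90.0) [592.1  88.8  14. ]
[329 245  19  19 293] [338.1 253.7] [501.6 -26.1  10. ] rect [501.6 -26.2  10. ] ((338.16998291015625, 253.6900177001953), (16.687721252441406, 17.39482879638672), 81.8698959350586) [501.  -26.   15.1]
[277 247  27  28 428] [289.1 263. ] [484.7  76.5  10. ] rect [490.5  77.4  10. ] ((288.67999267578125, 260.2599792480469), (26.162952423095703, 26.162952423095703), 81.8698959350586) [484.3  76.3  13.8]
```

```bash
cat > mv.py <<'E'
import sys,json
from h import *
np.set_printoptions(suppress=True)
def Rt(yaw): return R.from_euler('xyz',[180,0,yaw],degrees=True)
def mv(c,t):
    """c,t: (x,y,z,yaw) commanded and target -> turn(deg), shift(m)"""
    R0=Rt(c[3]);sh=R0.inv().apply(np.array(t[:3],float)-np.array(c[:3]))/1000
    rv=(R0.inv()*Rt(t[3])).as_rotvec(degrees=True)
    print('turn',rv.round(2),'shift',sh.round(4),'rows>=',max(np.linalg.norm(sh)/.0625,np.linalg.norm(rv)/10.7).round(1))
if __name__=='__main__':
    a=list(map(float,sys.argv[1:]));mv(a[:4],a[4:])
E
python3 mv.py 194.332 -567.662 248.292 18.894 545 -280 230 -30
```

```text
turn [ 0.   -0.   48.89] shift [ 0.4249 -0.1586  0.0183] rows>= 7.3
```

Emit:
jog_arm(
  plan=[
    [[0,0,24.5],[0.212,-0.079,0.009],1],
    [[0,0,24.5],[0.212,-0.079,0.009],1],
    [[0,0,24.5],[0.212,-0.079,0.009],1],
    [[0,0,24.5],[0.212,-0.079,0.009],1],
    [[0,0,48.9],[0.425,-0.1585,0.018],1],
    [[0,0,48.9],[0.425,-0.1585,0.018],1],
    [[0,0,48.9],[0.425,-0.1585,0.018],1],
    [[0,0,48.9],[0.425,-0.1585,0.018],1],
    [[0,0,48.9],[0.425,-0.1585,0.018],1],
    [[0,0,48.9],[0.425,-0.1585,0.018],1],
  ],
)

```text
time: 1.4
tool_pos: [544.8, -280.0, 229.8]
tcp_rot: [180.0, 0.1, -30.0]
ft_force: [0.8, -0.5, 0.4]
finger_gap: 85.5
```

```bash
cat > look.py <<'E'
from h import *
import sys
def look(tag):
    c=camera_info('wrist');p,d=snapshot('wrist');cv2.imwrite(f'pics/{tag}.png',p);np.save(f'pics/{tag}.npy',d)
    import pickle;pickle.dump(c,open(f'pics/{tag}.pkl','wb'))
    return c,p,d
def comps(c,p,d,m,minA=300,zb=3):
    P=cloud('wrist',d,c)
    nn,l,s,ce=cv2.connectedComponentsWithStats(m.astype(np.uint8))
    for i in range(1,nn):
        if s[i,4]<minA:continue
        q=P[(l==i)&(d>0)]
        print(s[i,4],ce[i].round(),'min',np.percentile(q,1,0).round(1),'max',np.percentile(q,99,0).round(1))
    return P,l
if __name__=='__main__':
    c,p,d=look(sys.argv[1]);comps(c,p,d,green(p))
E
python3 look.py w1
```

```text
1787 [500. 201.] min [ 442.4 -460.4    4.4] max [ 492.6 -411.    56.3]
1134 [321. 203.] min [ 527.1 -302.5    6.5] max [ 565.8 -259.6   51. ]
662 [ 15. 387.] min [531.  262.1   2.9] max [570.9 296.7  48.5]
```

View pics/w1.png

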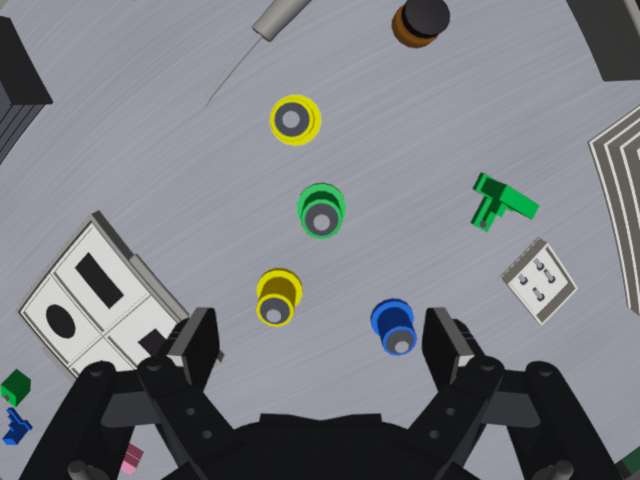

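```bash
python3 - <<'E'
s=open('fit.py').read()
s=s.replace("    if True: return","""    if c.get('fish'):
        r=np.hypot(q[:,0],q[:,1]);th=np.arctan2(r,q[:,2]);k=f*th/np.maximum(r,1e-9)
        return np.c_[c['cx']+k*q[:,0],c['cy']+k*q[:,1]]
    return""")
s+='''
import pickle
def wfit(tag,name,g,z0=0,rad=50,colour=None):
    c=pickle.load(open(f'pics/{tag}.pkl','rb'));c['fish']=1
    p=cv2.imread(f'pics/{tag}.png');d=np.load(f'pics/{tag}.npy');P=cloud('wrist',d,c)
    near=(np.hypot(P[...,0]-g[0],P[...,1]-g[1])<rad)&(d>0)
    m=near&((P[...,2]>z0+4)|green(p))
    x,f=fit(name,g,[('wrist',c,m)],z0);print(tag,name,x.round(1),round(f,3));return x
'''
open('fit.py','w').write(s)
E
python3 - <<'E'
from fit import *
wfit('w1','roller',(545,-280)); wfit('w1','bracket',(462,-433))
E
```

```text
w1 roller [ 543.2 -280.7    9.2] 0.053
w1 bracket [ 458.5 -435.   126.1] 0.093
```

```bash
python3 mv.py 544.8 -280 229.99 -30 543.5 -280.5 30 -30
```

```text
turn [0. 0. 0.] shift [-0.0009  0.0011  0.2   ] rows>= 3.2
```

Emit:
jog_arm(
  plan=[
    [[0,0,0],[-0.001,0.001,0.06],1],
    [[0,0,0],[-0.001,0.001,0.11],1],
    [[0,0,0],[-0.001,0.001,0.15],1],
    [[0,0,0],[-0.001,0.001,0.18],1],
    [[0,0,0],[-0.001,0.001,0.2],1],
    [[0,0,0],[-0.001,0.001,0.2],1],
    [[0,0,0],[-0.001,0.001,0.2],-1],
    [[0,0,0],[-0.001,0.001,0.2],-1],
    [[0,0,0],[-0.001,0.001,0.2],-1],
    [[0,0,0],[-0.001,0.001,0.2],-1],
    [[0,0,0],[-0.001,0.001,0.2],-1],
    [[0,0,0],[-0.001,0.001,0.2],-1],
  ],
  force=40,
)

```text
time: 2.95
tool_pos: [544.7, -281.0, 31.8]
tcp_rot: [180.0, -0.1, -30.0]
ft_force: [-0.5, -0.4, 5.8]
finger_gap: 35.0
```

Emit:
jog_arm(
  plan=[
    [[0,0,0],[0,0,-0.01],-1],
    [[0,0,0],[0,0,-0.03],-1],
    [[0,0,0],[0,0,-0.07],-1],
    [[0,0,0],[0,0,-0.12],-1],
    [[0,0,0],[0,0,-0.17],-1],
    [[0,0,0],[0,0,-0.2],-1],
    [[0,0,0],[0,0,-0.2],-1],
  ],
)

```text
time: 3.82
tool_pos: [545.4, -281.5, 235.5]
tcp_rot: [180.0, -0.4, -30.0]
ft_force: [0.0, -0.2, -2.3]
finger_gap: 35.0
```

```bash
python3 -c "
from h import *
s=sense();print(s['tool_pos'],s['ft_force'],s['finger_gap'])"; python3 mv.py 543.7 -280.5 230.3 -30 540 40 230.3 6.6
```

```text
[ 545.44271261 -281.45817657  235.49245185] [ 0.01379547 -0.19240925 -2.29809666] 34.97621233863738
turn [ -0.    0.  -36.6] shift [-0.1635 -0.2757 -0.    ] rows>= 5.1
```

Emit:
jog_arm(
  plan=[
    [[0,0,-5],[-0.016,-0.027,0],-1],
    [[0,0,-11],[-0.042,-0.071,0],-1],
    [[0,0,-18],[-0.073,-0.123,0],-1],
    [[0,0,-25],[-0.105,-0.177,0],-1],
    [[0,0,-31],[-0.134,-0.226,0],-1],
    [[0,0,-35],[-0.154,-0.26,0],-1],
    [[0,0,-36.6],[-0.1635,-0.2757,0],-1],
    [[0,0,-36.6],[-0.1635,-0.2757,0],-1],
    [[0,0,-36.6],[-0.1635,-0.2757,0],-1],
    [[0,0,-36.6],[-0.1635,-0.2757,0],-1],
  ],
)

```text
time: 5.08
tool_pos: [540.0, 38.8, 230.1]
tcp_rot: [180.0, 0.0, 6.5]
ft_force: [-0.1, 0.3, -1.5]
finger_gap: 34.9
```

```bash
python3 look.py w2;python3 -c "
from h import *
s=sense();print(s['tool_pos'],s['ft_force'],s['finger_gap'])"
```

```text
1508 [ 84. 179.] min [531.4 262.9   4.2] max [571.2 303.   49.1]
7613 [320. 307.] min [523.4  20.8 201.3] max [561.9  59.4 249. ]
1508 [102. 299.] min [384.3 254.2   3.7] max [444.7 297.4  39. ]
[540.081167    38.91719727 230.18875439] [-0.48554788 -0.13316885 -1.82266569] 35.189566112530414
```

View pics/w2.png

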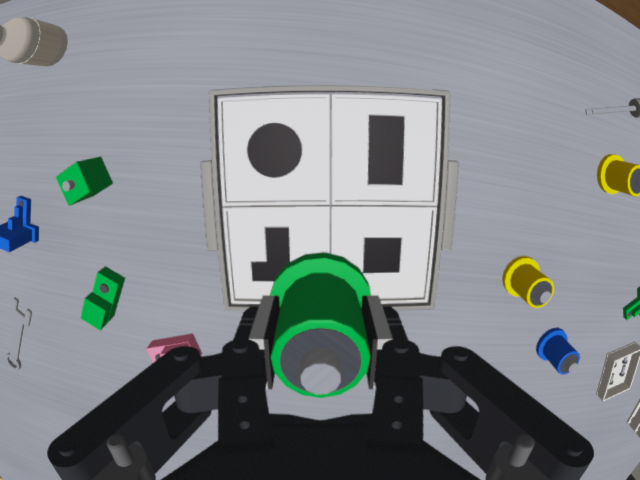

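```bash
cat > pads.py <<'E'
from fit import *
def ray(c,u,v,z):
    f=240/np.tan(np.radians(c['fov_y'])/2);x=(u-c['cx'])/f;y=(v-c['cy'])/f
    th=np.hypot(x,y);s=np.sin(th)/max(th,1e-9)
    r=R.from_euler('xyz',c['orientation'],degrees=True).apply([x*s,y*s,np.cos(th)])
    return c['origin']+r*(z-c['origin'][2])/r[2]
if __name__=='__main__':
    c=pickle.load(open('pics/w2.pkl','rb'));p=cv2.imread('pics/w2.png');d=np.load('pics/w2.npy');P=cloud('wrist',d,c)
    gr=cv2.cvtColor(p,cv2.COLOR_BGR2GRAY)
    for n,(u,v) in dict(disc=(275,150),rect=(386,150),sq=(382,255)).items():
        m=np.zeros_like(gr);m[v-45:v+45,u-45:u+45]=gr[v-45:v+45,u-45:u+45]<75
        _,l,s,ce=cv2.connectedComponentsWithStats(m);i=l[v,u]
        pts=np.array([ray(c,x,y,10)[:2] for y,x in np.argwhere(l==i)],np.float32)
        print(n,s[i,4],'mean',pts.mean(0),'rect',cv2.minAreaRect(pts),'depth z',np.median(P[l==i][:,2]))
    for nm,(u,v) in dict(TL=(216,92),TR=(445,93),BR=(433,305),mid=(331,207)).items(): print(nm,ray(c,u,v,17 if nm!='mid' else 16))
    print(ray(c,281,99,0)*0)
E
python3 pads.py
```

```text
disc 2164 mean [590.1288   87.75097] rect ((590.2044067382812, 87.8739013671875), (48.59085464477539, 48.431312561035156), 49.99573516845703) depth z 10.229785906951975
rect 2209 mean [602.1436   -15.510015] rect ((602.00830078125, -15.64425277709961), (63.15496063232422, 31.554903030395508), 6.391393661499023) depth z 10.33053507489177
sq 1159 mean [498.7294   -27.367998] rect ((498.8880310058594, -27.66721534729004), (35.16082000732422, 35.68894577026367), 6.006368160247803) depth z 10.331798415099627
TL [640.27802575 145.89640328  17.        ]
TR [664.36336454 -63.07481436  17.        ]
BR [451.08355176 -91.35730763  17.        ]
mid [542.7769391   29.13618389  16.        ]
[0. 0. 0.]
```

```bash
python3 mv.py 540 40 230.3 6.6 591 88 43 6.6
```

```text
turn [0. 0. 0.] shift [ 0.0562 -0.0418  0.1873] rows>= 3.2
```

Emit:
jog_arm(
  plan=[
    [[0,0,0],[0.02,-0.015,0],-1],
    [[0,0,0],[0.045,-0.033,0.02],-1],
    [[0,0,0],[0.0562,-0.0418,0.06],-1],
    [[0,0,0],[0.0562,-0.0418,0.1],-1],
    [[0,0,0],[0.0562,-0.0418,0.13],-1],
    [[0,0,0],[0.0562,-0.0418,0.155],-1],
    [[0,0,0],[0.0562,-0.0418,0.172],-1],
    [[0,0,0],[0.0562,-0.0418,0.18],-1],
    [[0,0,0],[0.0562,-0.0418,0.185],-1],
    [[0,0,0],[0.0562,-0.0418,0.187],-1],
    [[0,0,0],[0.0562,-0.0418,0.1873],-1],
    [[0,0,0],[0.0562,-0.0418,0.1873],-1],
  ],
)

```text
time: 6.62
tool_pos: [591.4, 88.1, 43.6]
tcp_rot: [180.0, -0.1, 6.6]
ft_force: [-0.4, 0.4, -0.6]
finger_gap: 35.4
```

Emit:
jog_arm(
  plan=[
    [[0,0,0],[0,0,0.001],-1],
    [[0,0,0],[0,0,0.001],-1],
    [[0,0,0],[0,0,0.001],-1],
  ],
)

```text
time: 7.0
tool_pos: [591.0, 88.1, 42.0]
tcp_rot: [-180.0, 0.0, 6.6]
ft_force: [-0.1, -0.4, -1.4]
finger_gap: 35.1
```

Emit:
jog_arm(
  plan=[
    [[0,0,0],[0,0,0.0015],-1],
    [[0,0,0],[0,0,0.0015],-1],
    [[0,0,0],[0,0,0.0015],-1],
  ],
)

```text
time: 7.38
tool_pos: [591.2, 88.1, 41.9]
tcp_rot: [180.0, -0.0, 6.6]
ft_force: [-6.5, -1.4, 10.6]
finger_gap: 34.9
```

Emit:
jog_arm(
  plan=[
    [[0,0,0],[0,0,-0.0012],-1],
    [[0,0,0],[0,0,-0.0012],0.5],
    [[0,0,0],[0,0,-0.0012],0.5],
    [[0,0,0],[0,0,-0.0012],0.5],
    [[0,0,0],[0,0,-0.0012],0.5],
    [[0,0,0],[0,0,-0.03],0.5],
    [[0,0,0],[0,0,-0.08],0.5],
    [[0,0,0],[0,0,-0.14],0.5],
    [[0,0,0],[0,0,-0.19],0.5],
    [[0,0,0],[0,0,-0.19],0.5],
  ],
)

```text
time: 8.62
tool_pos: [594.1, 88.3, 237.0]
tcp_rot: [180.0, -0.6, 6.6]
ft_force: [0.8, -0.3, 0.2]
finger_gap: 64.3
```

```bash
python3 - <<'E'
from fit import *
wfit('w2','block',(414,279)); wfit('w2','post',(551,286))
E
python3 look.py w3
```

```text
w2 block [411.9 279.4 -23.4] 0.074
w2 post [549.7 286.7 118.2] 0.073
1196 [320. 208.] min [574.4  65.8  11.9] max [612.5 110.6  61.1]
1397 [128. 234.] min [532.4 263.6   5.1] max [571.6 303.5  49.4]
899 [147. 336.] min [401.4 150.7   3.1] max [597.6 291.9 271.9]
```

View pics/w3.png

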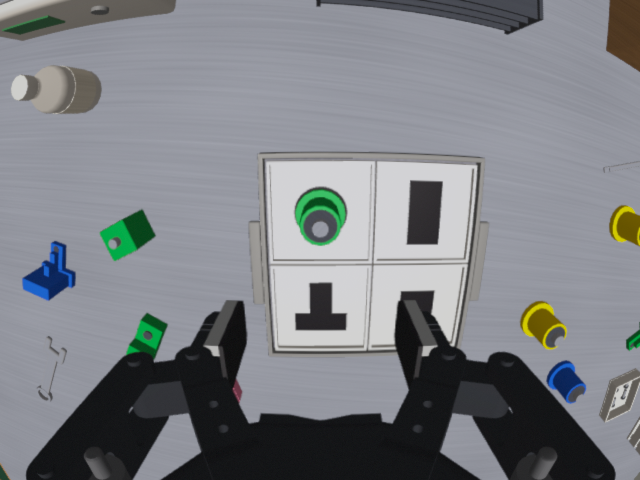

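```bash
python3 - <<'E'
from fit import *
wfit('w3','post',(551,286));wfit('w3','roller',(591,88),10)
E
python3 mv.py 591 88 230.5 6.6 550 287 150 30
```

```text
w3 post [549.8 286.2  28.6] 0.067
w3 roller [589.9  88.1   3.8] 0.063
turn [  0.    0.  -23.4] shift [-0.0179 -0.2024  0.0805] rows>= 3.5
```

Emit:
jog_arm(
  plan=[
    [[0,0,-10],[-0.009,-0.05,0],1],
    [[0,0,-20],[-0.0179,-0.11,0],1],
    [[0,0,-23.4],[-0.0179,-0.165,0.02],1],
    [[0,0,-23.4],[-0.0179,-0.195,0.05],1],
    [[0,0,-23.4],[-0.0179,-0.2024,0.07],1],
    [[0,0,-23.4],[-0.0179,-0.2024,0.0805],1],
    [[0,0,-23.4],[-0.0179,-0.2024,0.0805],1],
    [[0,0,-23.4],[-0.0179,-0.2024,0.0805],1],
  ],
)

```text
time: 9.68
tool_pos: [551.0, 286.2, 151.2]
tcp_rot: [180.0, -0.1, 29.9]
ft_force: [0.4, -0.6, 0.4]
finger_gap: 85.4
```

```bash
python3 look.py w4
python3 - <<'E'
from fit import *
wfit('w4','post',(550,286));
E
```

```text
2847 [321. 240.] min [531.  267.    7.3] max [571.7 306.9  49.3]
2214 [536. 306.] min [567.5  79.4  11.3] max [611.6 111.9  60.9]
2855 [248. 371.] min [385.  256.6   4.3] max [445.2 301.8  39. ]
w4 post [550.2 285.8  29.9] 0.067
```

View pics/w4.png

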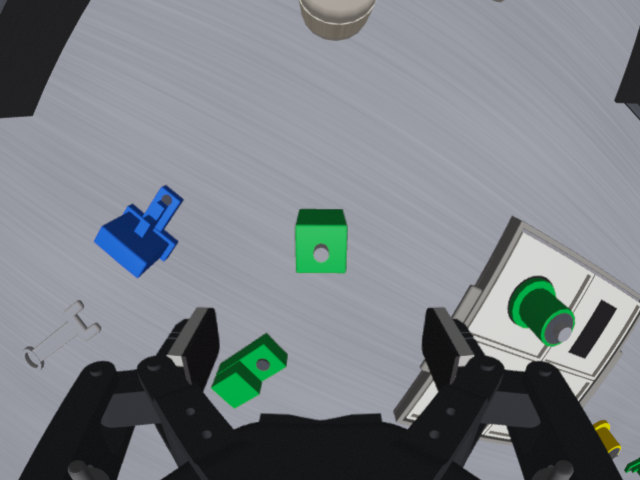

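Emit:
jog_arm(
  plan=[
    [[0,0,0],[0,0,0.04],1],
    [[0,0,0],[0,0,0.08],1],
    [[0,0,0],[0,0,0.108],1],
    [[0,0,0],[0,0,0.12],1],
    [[0,0,0],[0,0,0.12],1],
    [[0,0,0],[0,0,0.12],-1],
    [[0,0,0],[0,0,0.12],-1],
    [[0,0,0],[0,0,0.12],-1],
    [[0,0,0],[0,0,0.12],-1],
    [[0,0,0],[0,0,0.12],-1],
    [[0,0,0],[0,0,0.12],-1],
  ],
)

```text
time: 11.1
tool_pos: [550.8, 287.4, 31.2]
tcp_rot: [180.0, -0.1, 30.0]
ft_force: [-1.4, -0.2, 5.9]
finger_gap: 33.1
```

```bash
python3 mv.py 550 287 30 30 499.8 -27.3 150 6.6;  python3 mv.py 550 287 30 30 499.8 -27.3 60 6.6
```

```text
turn [-0.  -0.  23.4] shift [-0.2006  0.2471 -0.12  ] rows>= 5.4
turn [-0.  -0.  23.4] shift [-0.2006  0.2471 -0.03  ] rows>= 5.1
```

Emit:
jog_arm(
  plan=[
    [[0,0,0],[0,0,-0.02],-1],
    [[0,0,0],[0,0,-0.06],-1],
    [[0,0,0],[0,0,-0.105],-1],
    [[0,0,3],[-0.02,0.025,-0.12],-1],
    [[0,0,8],[-0.05,0.062,-0.12],-1],
    [[0,0,13],[-0.085,0.105,-0.12],-1],
    [[0,0,18],[-0.12,0.148,-0.12],-1],
    [[0,0,22],[-0.155,0.191,-0.12],-1],
    [[0,0,23.4],[-0.182,0.224,-0.12],-1],
    [[0,0,23.4],[-0.197,0.243,-0.12],-1],
    [[0,0,23.4],[-0.2006,0.2471,-0.12],-1],
    [[0,0,23.4],[-0.2006,0.2471,-0.12],-1],
  ],
)

```text
time: 12.6
tool_pos: [499.9, -27.0, 150.5]
tcp_rot: [-180.0, -0.0, 6.6]
ft_force: [1.2, -0.6, -1.3]
finger_gap: 33.4
```

Emit:
jog_arm(
  plan=[
    [[0,0,0],[0,0,0.03],-1],
    [[0,0,0],[0,0,0.065],-1],
    [[0,0,0],[0,0,0.09],-1],
    [[0,0,0],[0,0,0.102],-1],
    [[0,0,0],[0,0,0.107],-1],
    [[0,0,0],[0,0,0.108],-1],
    [[0,0,0],[0,0,0.108],-1],
  ],
)

```text
time: 13.48
tool_pos: [500.6, -27.3, 43.0]
tcp_rot: [180.0, -0.1, 6.6]
ft_force: [0.2, -0.3, -1.7]
finger_gap: 33.3
```

Emit:
jog_arm(
  plan=[
    [[0,0,0],[0,0,0.001],-1],
    [[0,0,0],[0,0,0.0015],-1],
    [[0,0,0],[0,0,0.0015],-1],
  ],
)

```text
time: 13.85
tool_pos: [500.2, -27.3, 41.2]
tcp_rot: [180.0, -0.0, 6.6]
ft_force: [-2.2, -0.1, 4.6]
finger_gap: 33.6
```

Contact. Release and rise.

Emit:
jog_arm(
  plan=[
    [[0,0,0],[0,0,-0.0005],-1],
    [[0,0,0],[0,0,-0.0005],0.5],
    [[0,0,0],[0,0,-0.0005],0.5],
    [[0,0,0],[0,0,-0.0005],0.5],
    [[0,0,0],[0,0,-0.0005],0.5],
    [[0,0,0],[0,0,-0.03],0.5],
    [[0,0,0],[0,0,-0.08],0.5],
    [[0,0,0],[0,0,-0.14],0.5],
    [[0,0,0],[0,0,-0.16],0.5],
    [[0,0,0],[0,0,-0.16],0.5],
  ],
)

```text
time: 15.1
tool_pos: [501.2, -27.4, 202.7]
tcp_rot: [179.9, -0.3, 6.6]
ft_force: [-0.3, -1.0, -0.6]
finger_gap: 63.8
```

```bash
python3 look.py w5
python3 - <<'E'
from fit import *
wfit('w5','post',(500,-27),10);wfit('w5','roller',(590,88),10,40)
E
python3 mv.py 499.8 -27.3 200.5 6.6 404 283.5 150 157
```

```text
1740 [202. 104.] min [567.4  64.6  11.9] max [612.2 103.4  61. ]
2019 [319. 226.] min [482.4 -43.2  17.1] max [516.6 -10.2  59.4]
1647 [ 41. 270.] min [383.4 253.8   3.3] max [444.6 297.1  38.8]
516 [630. 286.] min [ 440.  -451.5    2.8] max [ 490.5 -408.4   27.7]
w5 post [498.  -27.5   6.5] 0.046
w5 roller [589.8  88.    0.9] 0.053
turn [   0.     0.  -150.4] shift [-0.0594 -0.3198  0.0505] rows>= 14.1
```

View pics/w5.png

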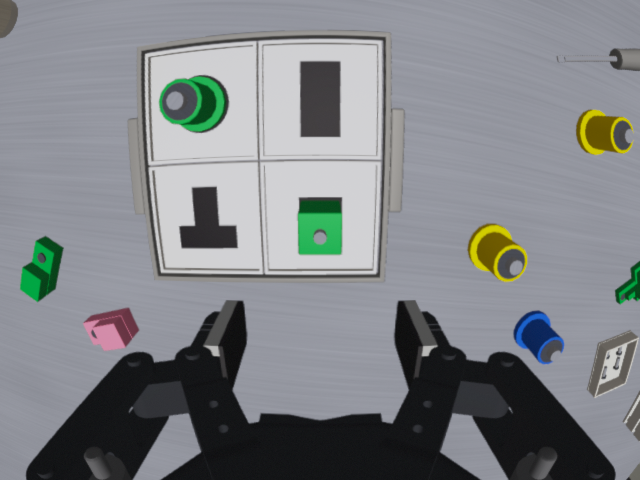

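Emit:
jog_arm(
  plan=[
    [[0,0,-10],[-0.005,-0.027,0],0.5],
    [[0,0,-20],[-0.012,-0.06,0],0.5],
    [[0,0,-30],[-0.02,-0.1,0],0.5],
    [[0,0,-40],[-0.028,-0.145,0],0.5],
    [[0,0,-50],[-0.036,-0.19,0],0.5],
    [[0,0,-60],[-0.044,-0.235,0],0.5],
    [[0,0,-70],[-0.051,-0.275,0],0.5],
    [[0,0,-80],[-0.057,-0.305,0.01],0.5],
    [[0,0,-90],[-0.0594,-0.3198,0.03],0.5],
    [[0,0,-100],[-0.0594,-0.3198,0.05],0.5],
    [[0,0,-110],[-0.0594,-0.3198,0.0505],0.5],
    [[0,0,-120],[-0.0594,-0.3198,0.0505],0.5],
  ],
)

```text
time: 16.65
tool_pos: [402.2, 282.8, 146.7]
tcp_rot: [-179.7, -0.0, 126.9]
ft_force: [-0.3, 0.5, 0.8]
finger_gap: 64.1
```

Emit:
jog_arm(
  plan=[
    [[0,0,-10],[0,0,0],0.5],
    [[0,0,-20],[0,0,0],0.5],
    [[0,0,-30.4],[0,0,0],0.5],
    [[0,0,-30.4],[0,0,0],0.5],
    [[0,0,-30.4],[0,0,0],0.5],
  ],
)

```text
time: 17.27
tool_pos: [403.4, 283.2, 148.7]
tcp_rot: [-179.9, -0.1, 156.8]
ft_force: [0.2, 0.8, -0.4]
finger_gap: 64.2
```

```bash
python3 look.py w6
python3 - <<'E'
from fit import *
wfit('w6','block',(413,280))
E
```

```text
3183 [319. 245.] min [380.  257.3   6.6] max [440.9 301.1  39.2]
w6 block [411.2 278.3 -22.3] 0.038
```

View pics/w6.png

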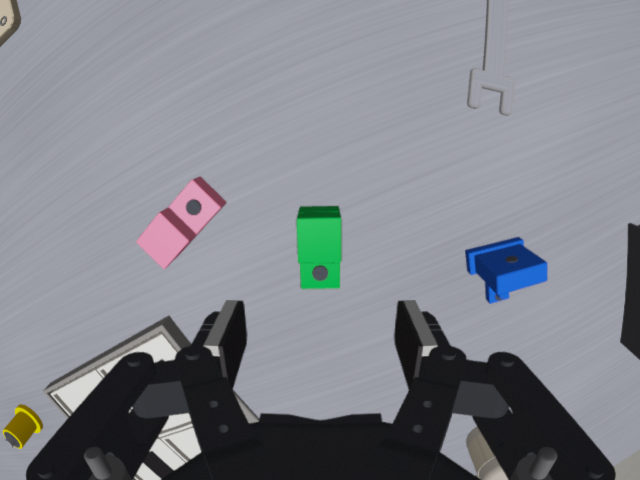

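```bash
python3 mv.py 404 283.5 150 157 400.5 283.5 24 157.4; python3 mv.py 400.5 283.5 24 157.4 400.5 283.5 150 187
```

```text
turn [-0.   0.  -0.4] shift [ 0.0032 -0.0014  0.126 ] rows>= 2.0
turn [ -0.    0.  -29.6] shift [ 0.     0.    -0.126] rows>= 2.8
```

Emit:
jog_arm(
  plan=[
    [[0,0,-0.4],[0.003,-0.0014,0.04],0.5],
    [[0,0,-0.4],[0.003,-0.0014,0.08],0.5],
    [[0,0,-0.4],[0.003,-0.0014,0.11],0.5],
    [[0,0,-0.4],[0.003,-0.0014,0.126],0.5],
    [[0,0,-0.4],[0.003,-0.0014,0.126],0.5],
    [[0,0,-0.4],[0.003,-0.0014,0.126],-1],
    [[0,0,-0.4],[0.003,-0.0014,0.126],-1],
    [[0,0,-0.4],[0.003,-0.0014,0.126],-1],
    [[0,0,-0.4],[0.003,-0.0014,0.126],-1],
    [[0,0,-0.4],[0.003,-0.0014,0.126],-1],
  ],
)

```text
time: 18.58
tool_pos: [402.0, 284.2, 25.7]
tcp_rot: [179.9, 0.1, 157.4]
ft_force: [-0.6, -0.7, 7.3]
finger_gap: 29.5
```

```bash
python3 mv.py 400.7 283.4 24 157.4 592 -16.5 150 186.6
```

```text
turn [  0.    0.  -29.2] shift [-0.2919 -0.2034 -0.126 ] rows>= 6.0
```

Emit:
jog_arm(
  plan=[
    [[0,0,0],[0,0,-0.02],-1],
    [[0,0,0],[0,0,-0.06],-1],
    [[0,0,0],[0,0,-0.105],-1],
    [[0,0,-3],[-0.03,-0.02,-0.126],-1],
    [[0,0,-8],[-0.07,-0.049,-0.126],-1],
    [[0,0,-14],[-0.115,-0.08,-0.126],-1],
    [[0,0,-20],[-0.16,-0.111,-0.126],-1],
    [[0,0,-25],[-0.205,-0.143,-0.126],-1],
    [[0,0,-29.2],[-0.25,-0.174,-0.126],-1],
    [[0,0,-29.2],[-0.28,-0.195,-0.126],-1],
    [[0,0,-29.2],[-0.2919,-0.2034,-0.126],-1],
    [[0,0,-29.2],[-0.2919,-0.2034,-0.126],-1],
  ],
)

```text
time: 20.08
tool_pos: [592.0, -16.7, 149.9]
tcp_rot: [180.0, -0.0, -173.5]
ft_force: [0.1, -1.6, -2.6]
finger_gap: 29.4
```

```bash
python3 look.py w7
python3 - <<'E'
from fit import *
for z in (122,124,126,128):wfit('w7','block',(603,-15),z)
s=sense();print(s['tool_pos'],s['tcp_rot'])
E
```

```text
2898 [320. 101.] min [481.7 -43.8  56.2] max [515.  -10.7  59.4]
2629 [454. 247.] min [566.7  64.4  10.8] max [610.1 104.1  60.7]
9726 [320. 334.] min [572.8 -32.3 127.7] max [632.2  -0.7 163.2]
w7 block [606.8  -4.2  99.5] 0.034
w7 block [605.2  -4.5  98.5] 0.039
w7 block [592.4  -5.3 129.6] 0.046
w7 block [598.4  -4.9  91.4] 0.054
[591.63130119 -15.84842493 149.83424463] [ 1.79965627e+02 -3.48638882e-02 -1.73418029e+02]
```

View pics/w7.png

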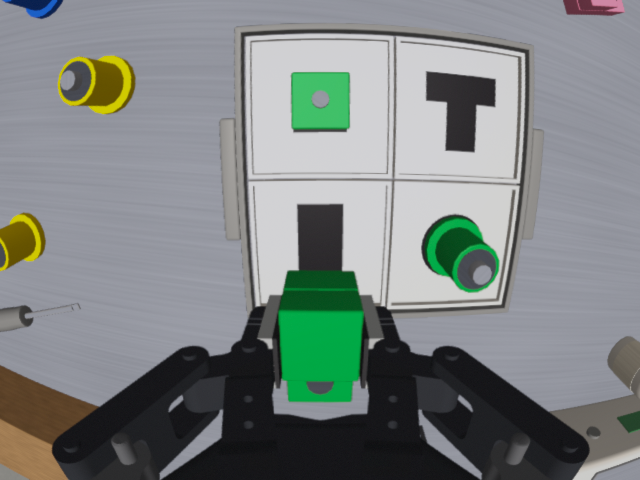

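Emit:
jog_arm(
  plan=[
    [[0,0,0],[0,0,0.03],-1],
    [[0,0,0],[0,0,0.065],-1],
    [[0,0,0],[0,0,0.093],-1],
    [[0,0,0],[0,0,0.107],-1],
    [[0,0,0],[0,0,0.112],-1],
    [[0,0,0],[0,0,0.1135],-1],
    [[0,0,0],[0,0,0.1135],-1],
  ],
)

```text
time: 21.0
tool_pos: [592.9, -16.5, 37.7]
tcp_rot: [-180.0, 0.1, -173.4]
ft_force: [-0.3, 0.5, -1.2]
finger_gap: 29.7
```

Emit:
jog_arm(
  plan=[
    [[0,0,0],[0,0,0.001],-1],
    [[0,0,0],[0,0,0.0015],-1],
    [[0,0,0],[0,0,0.0015],-1],
  ],
)

```text
time: 21.38
tool_pos: [592.5, -16.6, 35.7]
tcp_rot: [-180.0, 0.1, -173.4]
ft_force: [-1.6, -0.2, 4.8]
finger_gap: 29.4
```

Emit:
jog_arm(
  plan=[
    [[0,0,0],[0,0,-0.0005],-1],
    [[0,0,0],[0,0,-0.0005],0.5],
    [[0,0,0],[0,0,-0.0005],0.5],
    [[0,0,0],[0,0,-0.0005],0.5],
    [[0,0,0],[0,0,-0.0005],0.5],
    [[0,0,0],[0,0,-0.03],0.5],
    [[0,0,0],[0,0,-0.08],0.5],
    [[0,0,0],[0,0,-0.14],0.5],
    [[0,0,0],[0,0,-0.17],0.5],
    [[0,0,0],[0,0,-0.17],0.5],
  ],
)

```text
time: 22.62
tool_pos: [594.2, -16.7, 209.1]
tcp_rot: [-179.9, 0.4, -173.4]
ft_force: [-1.5, -0.5, -0.2]
finger_gap: 64.0
```

```bash
python3 look.py w8
python3 - <<'E'
from fit import *
wfit('w8','block',(603,-15),10);wfit('w8','post',(500,-27),10);wfit('w8','roller',(590,88),10,40)
p,d=snapshot('top');cv2.imwrite('pics/top1.png',p);np.save('pics/top1.npy',d)
E
python3 mv.py 592 -16.5 205 186.6 460 -434 200 126
```

```text
1775 [321. 102.] min [482.  -43.7  56. ] max [515.2 -10.9  59.5]
2295 [321. 225.] min [573.3 -31.6  16.3] max [6.323e+02 2.000e-01 4.930e+01]
1716 [432. 222.] min [566.6  64.8  10.9] max [610.7 104.   60.8]
w8 block [604.7 -15.2   5.7] 0.077
w8 post [498.3 -27.1   6.6] 0.036
w8 roller [589.7  87.8   5.4] 0.046
turn [ 0.  -0.  60.6] shift [ 0.1791 -0.3996  0.005 ] rows>= 7.0
```

View pics/w8.png

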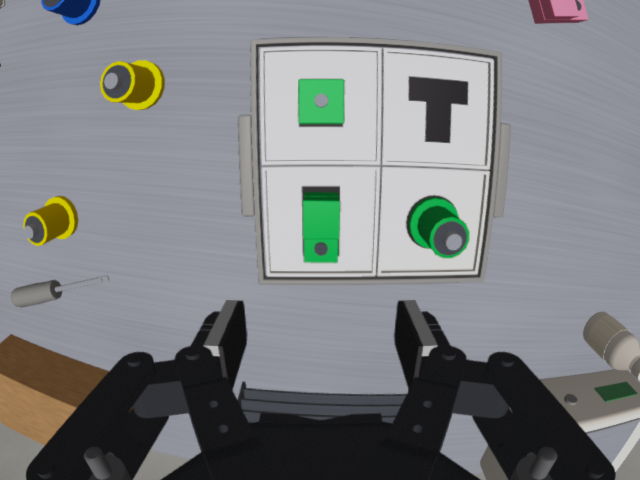

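View pics/top1.png

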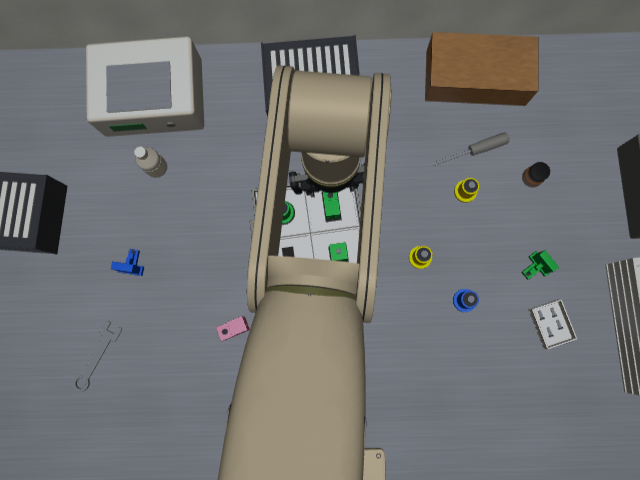

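```bash
python3 mv.py 592 -16.5 205 186.6 469 -447 200 126
```

```text
turn [ 0.  -0.  60.6] shift [ 0.1717 -0.4135  0.005 ] rows>= 7.2
```

Run:
```python
from pads import *
for tag,(u,v) in dict(w8=(438,100),w7=(461,110)).items():
    c=pickle.load(open(f'pics/{tag}.pkl','rb'));p=cv2.imread(f'pics/{tag}.png')
    gr=cv2.cvtColor(p,cv2.COLOR_BGR2GRAY)
    m=np.zeros_like(gr);m[v-48:v+48,u-40:u+40]=gr[v-48:v+48,u-40:u+40]<75
    _,l,s,ce=cv2.connectedComponentsWithStats(m);i=l[v,u]
    pts=np.array([ray(c,x,y,10)[:2] for y,x in np.argwhere(l==i)],np.float32)
    # bounding box along tray axes
    a=np.radians(6.5);U=np.array([[np.cos(a),np.sin(a)],[-np.sin(a),np.cos(a)]])
    q=pts@U.T; mn,mx=q.min(0),q.max(0);print(tag,s[i],(mx-mn),'centre',((mn+mx)/2)@U, 'centroid',pts.mean(0))
```

```text
w8 [ 409   77   58   65 2203] [56.06867131 53.81926733] centre [487.77294258  75.36628161] centroid [481.756    74.65879]
w7 [ 427   72   68   79 3176] [56.46665671 54.2087322 ] centre [487.77793558  75.84846545] centroid [481.8533   74.59371]
```

Emit:
jog_arm(
  plan=[
    [[0,0,5],[0.017,-0.041,0],0.7],
    [[0,0,13],[0.039,-0.093,0],0.7],
    [[0,0,22],[0.062,-0.149,0],0.7],
    [[0,0,31],[0.085,-0.205,0],0.7],
    [[0,0,40],[0.108,-0.261,0.002],0.7],
    [[0,0,49],[0.131,-0.316,0.003],0.7],
    [[0,0,57],[0.154,-0.371,0.005],0.7],
    [[0,0,60.6],[0.168,-0.405,0.005],0.7],
    [[0,0,60.6],[0.1717,-0.4135,0.005],0.7],
    [[0,0,60.6],[0.1717,-0.4135,0.005],0.7],
    [[0,0,60.6],[0.1717,-0.4135,0.005],0.7],
  ],
)

```text
time: 24.1
tool_pos: [469.5, -445.4, 199.3]
tcp_rot: [180.0, -0.1, 126.1]
ft_force: [-0.1, 0.2, -0.4]
finger_gap: 72.7
```

```bash
python3 look.py w9
python3 - <<'E'
from fit import *
wfit('w9','bracket',(460,-434));
E
```

```text
2729 [320. 215.] min [ 441.2 -461.3    8. ] max [ 487.7 -412.1   56.2]
w9 bracket [ 459.8 -434.   124.5] 0.056
```

View pics/w9.png

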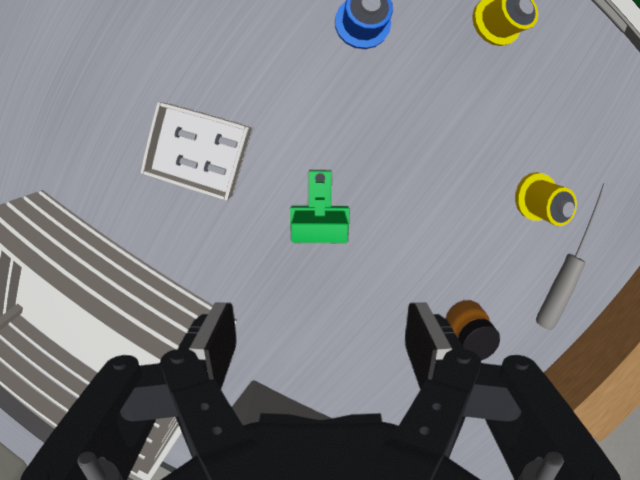

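Run:
```python
from h import *
d=np.load('pics/top0.npy');P=cloud('top',d).reshape(-1,3)
q=P-[469.5,-447,0];a=np.radians(126)
lx=q[:,0]*np.cos(a)+q[:,1]*np.sin(a);ly=q[:,0]*np.sin(a)-q[:,1]*np.cos(a)
for zl,zh in((15,40),(62,130)):
    m=(P[:,2]>zl)&(P[:,2]<zh+200)&(np.hypot(lx,ly)<200)
    r=np.c_[lx,ly,P[:,2]][m]
    r=r[np.argsort(np.maximum(abs(r[:,0]),abs(r[:,1])))]
    r=r[(abs(r[:,0])>40)|(abs(r[:,1])>30)];print(zl,r[:3].round(),r[60:63].round())
```

```text
15 [[ 62. -62.  21.]
 [ 61. -64.  20.]
 [ 57. -64.  23.]] [[ 23. -82.  15.]
 [ 82. -60.  15.]
 [ 23. -82.  26.]]
62 [[-96. -95.  86.]
 [-96. -97.  80.]
 [-94. -97.  75.]] [[ -97. -100.   67.]
 [ -98. -100.   81.]
 [-100.  -92.  110.]]
```

Emit:
jog_arm(
  plan=[
    [[0,0,0],[0,0,0.05],0.7],
    [[0,0,0],[0,0,0.1],0.7],
    [[0,0,0],[0,0,0.14],0.7],
    [[0,0,0],[0,0,0.156],0.7],
    [[0,0,0],[0,0,0.162],0.7],
    [[0,0,0],[0,0,0.162],0.7],
    [[0,0,0],[0,0,0.162],-1],
    [[0,0,0],[0,0,0.162],-1],
    [[0,0,0],[0,0,0.162],-1],
    [[0,0,0],[0,0,0.162],-1],
    [[0,0,0],[0,0,0.162],-1],
  ],
  force=50,
)

```text
time: 25.52
tool_pos: [470.0, -448.1, 40.0]
tcp_rot: [180.0, 0.2, 126.0]
ft_force: [0.8, 0.1, 6.9]
finger_gap: 43.4
```

```bash
python3 mv.py 469 -447 38 126 471.6 74 200 6.6
```

```text
turn [  0.   -0.  119.4] shift [ 0.42    0.3083 -0.162 ] rows>= 11.2
```

Emit:
jog_arm(
  plan=[
    [[0,0,0],[0,0,-0.015],-1],
    [[0,0,0],[0,0,-0.05],-1],
    [[0,0,0],[0,0,-0.095],-1],
    [[0,0,0],[0,0,-0.135],-1],
    [[0,0,0],[0,0,-0.158],-1],
    [[0,0,0],[0,0,-0.162],-1],
    [[0,0,0],[0,0,-0.162],-1],
  ],
)

```text
time: 26.4
tool_pos: [468.7, -446.6, 199.3]
tcp_rot: [-180.0, -0.1, 126.0]
ft_force: [0.7, 0.2, -3.1]
finger_gap: 42.8
```

Two calls: half the travel, then the rest.

Emit:
jog_arm(
  plan=[
    [[0,0,4],[0.012,0.009,0],-1],
    [[0,0,11],[0.035,0.026,0],-1],
    [[0,0,19],[0.062,0.046,0],-1],
    [[0,0,27],[0.092,0.068,0],-1],
    [[0,0,35],[0.122,0.09,0],-1],
    [[0,0,43],[0.152,0.112,0],-1],
    [[0,0,51],[0.182,0.134,0],-1],
    [[0,0,59],[0.212,0.156,0],-1],
    [[0,0,67],[0.242,0.178,0],-1],
    [[0,0,75],[0.272,0.2,0],-1],
    [[0,0,83],[0.302,0.222,0],-1],
    [[0,0,90],[0.33,0.242,0],-1],
  ],
)

```text
time: 27.9
tool_pos: [469.5, -36.2, 198.0]
tcp_rot: [-179.9, 0.1, 35.8]
ft_force: [0.5, -0.7, -2.0]
finger_gap: 43.0
```

Run:
```python
from mv import *
p=Rt(126).apply([330,242,0])+[469,-447,200];print(p)
mv((*p,36),(471.6,74,150,6.6))
```

```text
[470.81297938 -37.7803608  200.        ]
turn [ 0.  -0.  29.4] shift [ 0.0663 -0.09    0.05  ] rows>= 2.7
```

Emit:
jog_arm(
  plan=[
    [[0,0,8],[0.018,-0.025,0],-1],
    [[0,0,16],[0.037,-0.05,0],-1],
    [[0,0,23],[0.053,-0.072,0.005],-1],
    [[0,0,27.5],[0.062,-0.085,0.025],-1],
    [[0,0,29.4],[0.0663,-0.09,0.045],-1],
    [[0,0,29.4],[0.0663,-0.09,0.05],-1],
    [[0,0,29.4],[0.0663,-0.09,0.05],-1],
    [[0,0,29.4],[0.0663,-0.09,0.05],-1],
  ],
)

```text
time: 28.9
tool_pos: [472.0, 73.7, 150.7]
tcp_rot: [180.0, -0.1, 6.6]
ft_force: [0.3, -0.4, -1.9]
finger_gap: 42.8
```

```bash
python3 look.py w10
python3 - <<'E'
from fit import *
wfit('w10','roller',(590,88),10,40)
wfit('w10','post',(498,-27),10,40)
wfit('w10','block',(604,-15),10,45)
E
```

```text
4126 [470.  75.] min [573.5 -29.9  12.9] max [632.4   2.2  49.3]
1958 [319.  75.] min [566.6  65.4  15.8] max [605.5 110.6  61.1]
3345 [466. 223.] min [481.5 -42.5  13.6] max [516.   -8.3  59.3]
13620 [320. 307.] min [464.4  52.1 115. ] max [513.1  97.3 166.5]
w10 roller [589.4  87.9   6.7] 0.046
w10 post [498.  -27.4   4.6] 0.051
w10 block [604.1 -15.5   4.8] 0.044
```

View pics/w10.png

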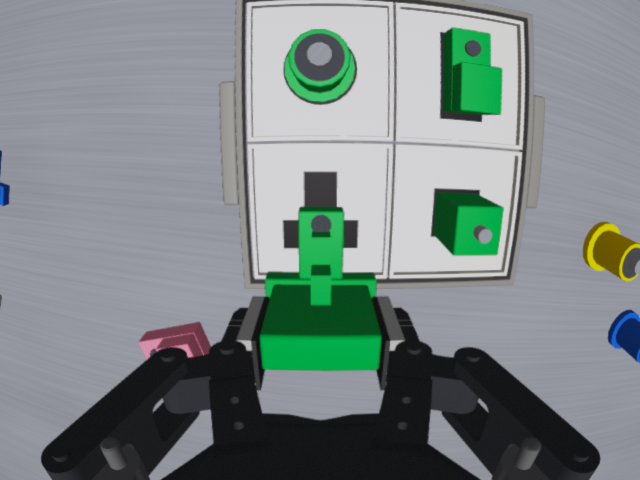

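Emit:
jog_arm(
  plan=[
    [[0,0,0],[0,0,0.03],-1],
    [[0,0,0],[0,0,0.06],-1],
    [[0,0,0],[0,0,0.083],-1],
    [[0,0,0],[0,0,0.093],-1],
    [[0,0,0],[0,0,0.097],-1],
    [[0,0,0],[0,0,0.0985],-1],
    [[0,0,0],[0,0,0.0985],-1],
  ],
)

```text
time: 29.82
tool_pos: [472.3, 74.1, 52.4]
tcp_rot: [180.0, -0.1, 6.6]
ft_force: [-0.9, 1.0, -1.8]
finger_gap: 43.1
```

Emit:
jog_arm(
  plan=[
    [[0,0,0],[0,0,0.001],-1],
    [[0,0,0],[0,0,0.002],-1],
    [[0,0,0],[0,0,0.002],-1],
  ],
)

```text
time: 30.2
tool_pos: [472.0, 74.1, 50.0]
tcp_rot: [180.0, -0.0, 6.6]
ft_force: [-1.5, -0.0, 2.3]
finger_gap: 43.2
```

Emit:
jog_arm(
  plan=[
    [[0,0,0],[0,0,0],-1],
    [[0,0,0],[0,0,0],0.6],
    [[0,0,0],[0,0,0],0.6],
    [[0,0,0],[0,0,0],0.6],
    [[0,0,0],[0,0,0],0.6],
    [[0,0,0],[0,0,-0.03],0.6],
    [[0,0,0],[0,0,-0.07],0.6],
    [[0,0,0],[0,0,-0.1],0.6],
    [[0,0,0],[0,0,-0.1],-1],
    [[0,0,0],[0,0,-0.1],-1],
    [[0,0,0],[0,0,-0.1],-1],
    [[0,0,0],[0,0,-0.1],-1],
  ],
)

```text
time: 31.7
tool_pos: [470.8, 74.0, 148.3]
tcp_rot: [-180.0, 0.1, 6.6]
ft_force: [-1.0, -0.1, 0.3]
finger_gap: -0.4
```

```bash
python3 look.py w11
python3 - <<'E'
from fit import *
wfit('w11','bracket',(487.5,75.8),10,40)
s=sense();print(s['tool_pos'],s['finger_gap'],s['ft_force'])
E
```

```text
2042 [320.  72.] min [566.6  65.5  14.2] max [605.6 110.6  61.2]
4208 [472.  73.] min [573.5 -30.   13.1] max [632.3   2.2  49.3]
4537 [320. 232.] min [464.7  51.   15.7] max [512.8  98.7  66.1]
3420 [468. 222.] min [481.6 -42.5  13.7] max [516.1  -8.3  59.3]
w11 bracket [486.6  75.8   6.4] 0.031
[471.01335514  74.01880921 148.55144463] -0.4197924488737836 [-0.4718921   0.68130197 -0.37764289]
```

View pics/w11.png

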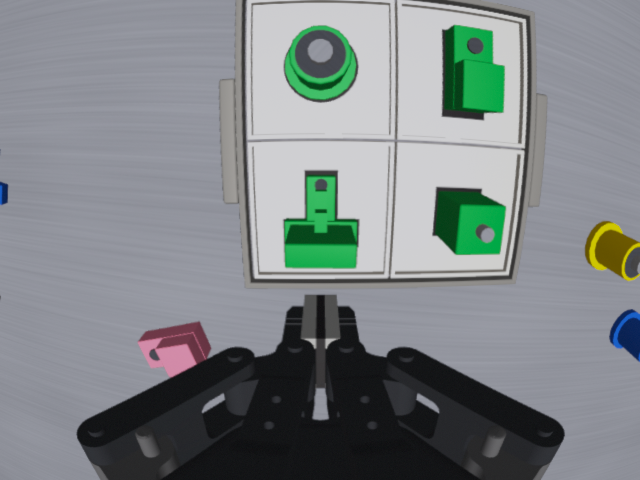

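Emit:
jog_arm(
  plan=[
    [[0,0,0],[0,0,0.02],-1],
    [[0,0,0],[0,0,0.042],-1],
    [[0,0,0],[0,0,0.056],-1],
    [[0,0,0],[0,0,0.062],-1],
    [[0,0,0],[0,0,0.065],-1],
    [[0,0,0],[0,0,0.065],-1],
    [[0,0,0],[0,0,0.065],-1],
  ],
)

```text
time: 32.62
tool_pos: [472.1, 74.1, 85.2]
tcp_rot: [180.0, -0.1, 6.6]
ft_force: [0.6, 0.2, -0.8]
finger_gap: -0.2
```

Emit:
jog_arm(
  plan=[
    [[0,0,0],[0,0,0.001],-1],
    [[0,0,0],[0,0,0.002],-1],
    [[0,0,0],[0,0,0.003],-1],
    [[0,0,0],[0,0,0.003],-1],
  ],
)

```text
time: 33.12
tool_pos: [471.7, 74.1, 82.1]
tcp_rot: [180.0, -0.0, 6.6]
ft_force: [-4.0, 0.1, 6.0]
finger_gap: -0.2
```

Emit:
jog_arm(
  plan=[
    [[0,0,0],[0,0,0.0005],-1],
    [[0,0,0],[0,0,0.0005],-1],
    [[0,0,0],[0,0,0.0005],-1],
    [[0,0,0],[0,0,0.0005],-1],
  ],
)

```text
time: 33.62
tool_pos: [471.7, 74.1, 82.0]
tcp_rot: [180.0, -0.0, 6.6]
ft_force: [-5.6, -0.9, 10.1]
finger_gap: 0.3
```

Emit:
jog_arm(
  plan=[
    [[0,0,0],[0,0,-0.003],-1],
    [[0,0,0],[0,0,-0.02],-1],
    [[0,0,0],[0,0,-0.06],-1],
    [[0,0,0],[0,0,-0.12],-1],
    [[0,0,0],[0,0,-0.15],-1],
    [[0,0,0],[0,0,-0.15],-1],
    [[0,0,0],[0,0,-0.15],-1],
    [[0,0,0],[0,0,-0.15],-1],
  ],
)

```text
time: 34.62
tool_pos: [470.7, 74.0, 229.5]
tcp_rot: [-180.0, 0.2, 6.6]
ft_force: [1.0, 0.5, -0.3]
finger_gap: -0.0
```

```bash
python3 look.py w12
python3 - <<'E'
from fit import *
wfit('w12','bracket',(487.5,75.8),10,40)
wfit('w12','roller',(590,88),10,40)
wfit('w12','post',(498,-27),10,40)
wfit('w12','block',(604,-15),10,45)
s=sense();print(s['tool_pos'],s['finger_gap'],s['ft_force'],s['time'])
E
```

```text
2401 [437.  83.] min [573.6 -30.1  13.6] max [632.2   2.1  49.5]
1109 [320.  84.] min [566.6  65.5  15.9] max [605.5 110.5  61.3]
2409 [320. 204.] min [464.9  50.1  17.9] max [512.7  98.5  66.2]
1868 [435. 197.] min [481.8 -42.4  14.3] max [516.   -8.5  59.4]
w12 bracket [487.2  76.    5.5] 0.036
w12 roller [589.6  88.2   3.8] 0.043
w12 post [497.8 -27.5   6.7] 0.049
w12 block [604.2 -15.7   5.5] 0.053
[470.71356762  74.01885415 229.48853086] -0.15446314418763485 [0.06211033 0.08766866 0.48834169] 34.675
```

View pics/w12.png

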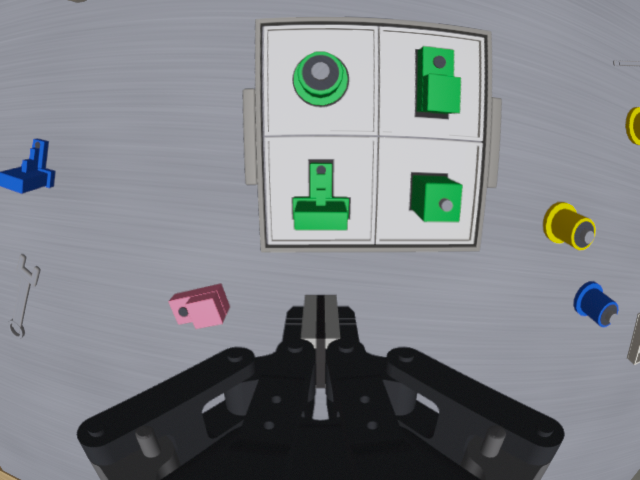

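All four green parts stand upright in the middles of their pads: roller at pixel (320,78), block (438,80), bracket (321,195) and post (436,198). The arm is clear, so I am handing in.

```bash
python3 -c "
from bench import *
print(hand_in())"
```

```text
the job is handed in; nothing more can be done
None
```

I packed all four green parts into the tray in the order roller, post, block, bracket, and handed the job in at about 35 s of the allowed 107 s. The hand-in reports no verdict.

**Placing:** I lowered each part until the wrist force showed contact with the pad, then released it. In the last wrist picture all four stand upright, each within about 2–3 mm of its pad centre.

**Press check:** After releasing the bracket I pressed on the plate's top with the shut fingertips, at about 6 N and then 10 N. The bracket stayed at about (487, 76) mm and upright in the pictures before and after.

**Blue parts:** I never went to either blue part, and both appear in the last pictures standing undisturbed. I did not re-measure their positions.

**Disagreements:**
- The scene-camera fits of the parts differed by about 4–8 mm from the top- and wrist-camera fits. I did not use them.
- The top- and wrist-camera positions of the pads differed by about 3 mm.
- Pad spacing measured about 104 mm rather than 102 mm, so I aimed at the measured black outlines.

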